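Free the swollen spacers from the block-printing frame

TASK

The wooden spacers in the block-printing frame have swollen and are wedged under the keeper lips. First break the stiff clamp knob loose and turn it anticlockwise to its stop, so that the red stop bar sinks; then, with the wooden knocking block held in the gripper and never with the fingers, knock each spacer sideways along its channel out from under the lips. Lift all spacers out into the green tray, put the block back on the middle of its felt pad, and leave the inks and the eraser where they are.

Things in the scene. Friction and masses are not known exactly. Their poses are not given: they have to be found in the camera images.
- frame: The block-printing frame, fixed: grey bed 180 (x) x 320 (y) x 12 mm, origin under its centre, three channels along its x, centred at y = -100, -25, +50 mm, floor at z = 12 mm. From x = -85 to -22 mm blue keeper lips overhang each channel on both sides, tops at z = 27.5 mm, gap 32 mm; from -22 to +78 mm it is open above, with low ribs (tops 18 mm) and an end wall 24 mm high.
- lip_end (a point): The point on the floor of the middle channel where its keeper lips end (x = -22, y = -25, z = 12 mm of the frame, same axes). Beside each channel, under the lips, a brass spring shoe pinches the spacer's foot, so that some 5 to 10 N along x are needed to slide it.
- stop_bar (a joint): The red stop bar across all channels at x = -14 mm of the frame; m, 0 = standing 10 mm above the channel floor (knob tight, bars the way), about 0.015 = sunk some 5 mm below the floor. The knob drives it.
- knob (a joint): The black clamp knob of the frame, upright axis; rad, 0 = tight (as found), grows anticlockwise seen from above, stop at 2.4. Stuck at first: a spring detent holds it with about 0.35 N m over the first 0.3 rad, then it turns freely and stays where it is left.
- knob_grip (a point): The middle of the knob's grip bar, on the knob's axis, 42 mm above the desk; turns with the knob. The bar is 46 mm long (this frame's x), 16 mm wide (y); its top is 16 mm above this point and it reaches 18 mm below.
- tray: The green tray, fixed: outside 200 (x) x 150 (y) x 35 mm, walls and floor 5 mm; origin under its centre. It may stand on either side of the frame.
- felt: The grey felt pad of the knocking block, fixed: 120 x 120 x 3 mm, origin under its centre. It lies on the side opposite to the tray.
- block_mid (a point): The centre of the knocking block, a beech block 36 (x) x 48 (y) x 56 (z) mm with a red band, about 0.12 kg; it is found standing on the felt (z up). Gripped near its top it tends to pivot in the fingers as it strikes; hold it low and firmly.
- spacer1_mid (a point): The centre (half-way up) of a swollen wooden spacer, yellow top, 45 mm tall: foot 30 (x) x 44 (y) x 8 mm, on it a stem 30 x 26 x 37 mm; about 50 g. Found wedged in a channel, foot under the lips, axes as the frame's, this point near x = -45 mm of the frame. Past x = -7 mm its foot is clear of the lips and it lifts out freely. One of the three may be absent.
- spacer2_mid (a point): The centre (half-way up) of a swollen wooden spacer, yellow top, 45 mm tall: foot 30 (x) x 44 (y) x 8 mm, on it a stem 30 x 26 x 37 mm; about 50 g. Found wedged in a channel, foot under the lips, axes as the frame's, this point near x = -45 mm of the frame. Past x = -7 mm its foot is clear of the lips and it lifts out freely. One of the three may be absent.
- spacer3_mid (a point): The centre (half-way up) of a swollen wooden spacer, yellow top, 45 mm tall: foot 30 (x) x 44 (y) x 8 mm, on it a stem 30 x 26 x 37 mm; about 50 g. Found wedged in a channel, foot under the lips, axes as the frame's, this point near x = -45 mm of the frame. Past x = -7 mm its foot is clear of the lips and it lifts out freely. One of the three may be absent.
- ink_jar: Ink jar, 54 mm across, 55 mm tall, not part of the job; origin under its centre.
- ink_bottle: Ink bottle, 44 mm across, 100 mm tall, not part of the job; origin under its centre.
- eraser: White eraser, 55 x 24 x 14 mm, not part of the job; origin under its centre.
Mind the look-alikes: they are no part of the job. There is more than one size of the part that bears block_mid; the job needs the smallest.

How it is judged:
On the way:
1. the clamp knob is turned loose (2.0 rad or more) (value of joint knob above 2 rad), for 0.2 s.
At the end, for the whole second after the job is handed in: The knob is loose (2.0 rad or more), every spacer present rests inside the tray, upright or lying, and the knocking block rests on the felt pad, in any pose, its centre within 40 mm of the pad's centre (value of joint knob above 2 rad and x of spacer1_mid in the frame of tray between -0.095 and 0.095 m and y of spacer1_mid in the frame of tray between -0.07 and 0.07 m and z of each of spacer1_mid, spacer2_mid, spacer3_mid in the frame of tray below 0.045 m and linear speed of each of spacer1, spacer2, spacer3, block below 0.03 m/s and x of spacer2_mid in the frame of tray between -0.095 and 0.095 m and y of spacer2_mid in the frame of tray between -0.07 and 0.07 m and x of spacer3_mid in the frame of tray between -0.095 and 0.095 m and y of spacer3_mid in the frame of tray between -0.07 and 0.07 m and horizontal distance between block_mid and felt below 0.04 m and height (world z) of block_mid below 0.045 m); the robot touches nothing.
It fails at once if the hand touches a spacer that is still wedged under the lips (the held block must knock it loose) (contact force between any of the fingers, the arm and spacer1 above 1 N and x of spacer1_mid in the frame of frame between -0.09 and -0.012 m and y of spacer1_mid in the frame of frame between -0.135 and 0.085 m and z of spacer1_mid in the frame of frame below 0.038 m).
It fails at once if the hand touches a spacer that is still wedged under the lips (the held block must knock it loose) (contact force between any of the fingers, the arm and spacer2 above 1 N and x of spacer2_mid in the frame of frame between -0.09 and -0.012 m and y of spacer2_mid in the frame of frame between -0.135 and 0.085 m and z of spacer2_mid in the frame of frame below 0.038 m).
It fails at once if the hand touches a spacer that is still wedged under the lips (the held block must knock it loose) (contact force between any of the fingers, the arm and spacer3 above 1 N and x of spacer3_mid in the frame of frame between -0.09 and -0.012 m and y of spacer3_mid in the frame of frame between -0.135 and 0.085 m and z of spacer3_mid in the frame of frame below 0.038 m).
It fails at once if the ink jar, the ink bottle or the eraser is pushed more than 30 mm (distance of any of ink_jar, ink_bottle, eraser from where it was at the start of the episode above 0.03 m).
Of spacer1, spacer2, spacer3 only 2 to 3 are there at a start; the rules pass over those that are not, and their reading is None.
At some moment in a run one of block may be knocked a few centimetres aside while the robot is not near it.
Once in a run the grip may slacken for a moment while it holds something.
It also fails if it takes over 210 s, if anything falls off the work surface, if the arm or the gripper's body presses on something with over 40 N, if the wrist force passes 120 N, or if a joint passes its speed limit or range.

ROBOT

A 7-joint arm with a two-finger parallel gripper is mounted at the origin on the work surface. World frame = base frame: x ahead of the robot, y to its left, z up, the work surface at z = 0. Lengths are in m, angles in rad, forces in N, time in s.
With the tool pointing down it reaches from about 0.425 to 0.95 m from the base axis. Payload 4.7 kg.
Tool frame: the origin (TCP) lies midway between the tips of the shut fingers; the grasp point (between the pads) lies 19 mm behind it; z points along the fingers, y is the direction in which the jaws open and shut (so a half turn about z gives the same grasp; the last joint's range is limited). The gripper opens to 85 mm and grips with 20 to 120 N. Pads are 22 mm wide; open, the fingers measure 114 mm over their backs; the gripper's body (76 mm by 85 mm) begins 54 mm behind the grasp point. The pads swing forward as they close: fully open they stand 13 mm farther back than shut.
Start: joints at [1.101, 0.469, -0.049, 1.532, 0.024, 1.141, -0.082], TCP at [0.288, -0.61, 0.231] pointing down, gripper open.
Joint ranges: [-2.59, 2.59], [-0.33, 1.99], [-1.39, 1.29], [0.1, 2.45], [-1.04, 4.18], [0.21, 1.99], [-2.66, 2.66]. Speed limits (rad/s): [2.57, 2.57, 3.14, 3.14, 3.14, 3.14, 3.14].

INTERFACE

Orientations are given as a unit quaternion [x, y, z, w].
In Python, from rig import robot, optics, job gives the robot as it stands.
- The arm moves only by the tool move_arm, never from a script. Its argument "deltas" is a list of rows, each an object with "translation": the shift along the tool's x, y, z in m, a list of three; "yaw": the turn about the tool's z in degrees; "gripper": the opening, from -1 (shut) to 1 (fully open). In form: [{"translation": [tx, ty, tz], "yaw": yaw, "gripper": gripper}, ...]. A call has 1 to 10 rows; each row is the pose to reach, as a shift and turn from the pose commanded when the call began, along the tool's axes at that moment; what a row does not reach only later rows make up. A row lasts 1/10 s, in which the tool goes at most 50 mm and 8.59 degrees, less where a joint would pass 70% of its speed; a pose out of reach is approached as far as the arm can. A call with a gripper value outside its range is refused whole. The fingers move at their own pace and stop on an object; "squeeze" is the grip in N (left out, the last holds). Time passes only in rows, so rows that repeat a pose let the fingers close. It gives the time, the measured TCP pose, the force and the opening at its end, in the units of the state.
- robot.read_state(): the state, without advancing time (a new reading comes with each control period).
- optics.capture(name): name is "scene" or "top"; returns the picture (384x512x3 uint8, blue, green, red); there is no depth.
- optics.camera_params(name): a dict with "mtx" (3x3 intrinsics, pixels), "position" and "rotation" of the camera in the world. Camera axes: x right, y down, z forward; pixel columns grow to the right and rows downward; lengths in m; the calibration is good to about 2 mm. A picture is of the moment at which its call begins. camera_params takes no time and is no camera call.
- job.finish_job(): hands the job in, once; it reports no verdict.
The state is a dict: "time": time; "q": joint angles; "joint_vel": joint speeds; "joint_efforts": joint torques, N m; "eef_pos": TCP position; "tool_rot": TCP orientation; "wrist_force": force on the tool from outside, world axes, zero at the start; "moment": the same for the moment, N m; "opening": finger opening in m.
Only numpy, scipy, OpenCV 4.12 (cv2) and the standard library are available. Lean on these libraries where they do the work, as an engineer would, in place of code of your own. Each camera call takes 0.05 s, during which the arm holds its last target. There are 200 camera calls.

## Working session

There is one attempt and no reset: what is moved stays moved. The work goes in short steps, Python scripts to look and compute and a tool call to move; the robot and the scene stay as the last step left them, time stands still between calls to the robot, and variables do not carry over. Pictures are saved under pics/ and viewed, about 12 in all and at most 16, crops included, and the job is handed in when it is done.

Besides the shell and the picture viewer there is one more tool, called after "Emit:" by a JSON object that holds its "op" and its "data", one argument or row to a line. move_arm: Moves the arm, as the interface text tells. Its arguments: {"type":"object","properties":{"deltas":{"type":"array","items":{"type":"object","properties":{"translation":{"type":"array","items":{"type":"number"}},"yaw":{"type":"number"},"gripper":{"type":"number"}}}},"squeeze":{"type":"number"}},"required":["deltas"]}

```bash
mkdir -p pics && cat > h.py <<'E'
import numpy as np, cv2
from rig import robot, optics, job
from scipy.spatial.transform import Rotation as R
def P(n):
    p=optics.camera_params(n); r=np.array(p["rotation"],float)
    r=r if r.shape==(3,3) else R.from_quat(r).as_matrix()
    return np.array(p["mtx"]),np.array(p["position"]),r
def w(n,u,v,z):
    K,c,r=P(n); d=r@np.linalg.inv(K)@[u,v,1]; return (c+d*(z-c[2])/d[2])[:2]
def px(n,X):
    K,c,r=P(n); q=K@(r.T@(np.array(X)-c)); return q[:2]/q[2]
def snap(n,f,crop=None,s=1.5):
    im=optics.capture(n)
    if crop: x0,y0,x1,y1=crop; im=im[y0:y1,x0:x1]
    cv2.imwrite("pics/"+f,cv2.resize(im,None,fx=s,fy=s,interpolation=cv2.INTER_CUBIC))
def tool(dx,dy,dz):
    s=robot.read_state(); return R.from_quat(s["tool_rot"]).inv().apply([dx,dy,dz])
E
python3 - <<'E'
from h import *
snap("top","t0.png"); snap("scene","s0.png")
for n in("top","scene"): print(P(n))
print(robot.read_state())
E
```

```text
(array([[362.60058504,   0.        , 252.20369178],
       [  0.        , 362.60058504, 192.38898358],
       [  0.        ,   0.        ,   1.        ]]), array([0.35540431, 0.06640743, 0.96220339]), array([[-0.12721499, -0.96487958,  0.22983415],
       [-0.99187451,  0.12401956, -0.02835681],
       [-0.00114302, -0.23157404, -0.97281661]]))
(array([[402.97640552,   0.        , 251.13499776],
       [  0.        , 402.97640552, 186.5935309 ],
       [  0.        ,   0.        ,   1.        ]]), array([ 1.2051257 , -0.5482785 ,  0.75050579]), array([[ 0.65696089,  0.46961761, -0.58979801],
       [ 0.75377722, -0.3936682 ,  0.52616086],
       [ 0.01490968, -0.79024341, -0.61261167]]))
{'time': 0.1, 'q': array([ 1.10110349,  0.46937887, -0.04857561,  1.53358177,  0.02411041,
        1.14099695, -0.08230085]), 'joint_vel': array([-2.53464291e-04, -1.85210869e-03,  4.52318948e-04, -2.75388533e-03,
       -8.59784697e-05, -7.69700908e-04,  9.13396835e-04]), 'joint_efforts': array([ 6.33722957e-04, -5.11515248e+01, -4.70469065e-02, -2.38392287e+01,
        1.07427806e-02,  4.40567455e-03, -1.24605376e-05]), 'eef_pos': array([ 0.28776743, -0.61000267,  0.23035102]), 'tool_rot': array([ 9.75808790e-01,  2.18623911e-01, -2.33412443e-04, -8.58370367e-04]), 'wrist_force': array([-0.52371076,  0.16780634,  0.5512754 ]), 'moment': array([-0.02353291, -0.02670494,  0.01203961]), 'opening': 0.08510245650308564}
```

View pics/t0.png

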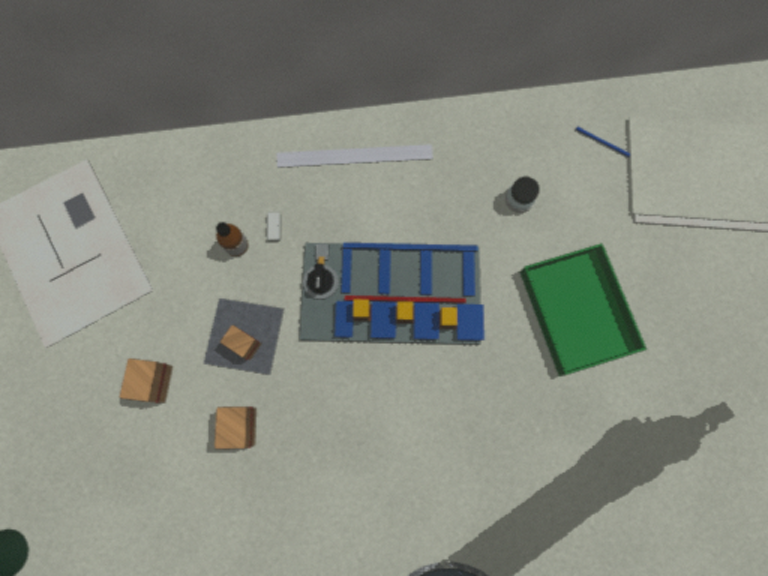

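View pics/s0.png

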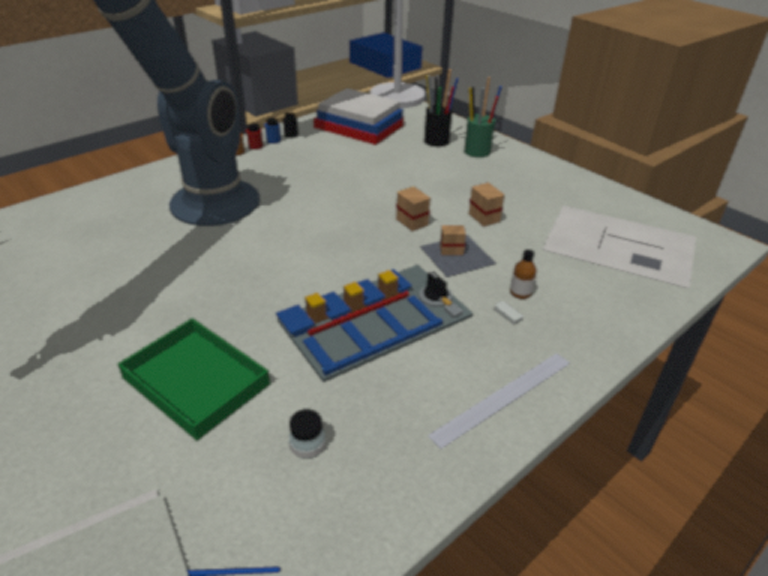

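Candidates for the knocking block (768-px top view): (238,342) on the felt, (145,381), (233,428). The last two look larger and stand off the felt, so I choose the felt one. Next, a close crop to check it.

```bash
python3 - <<'E'
from h import *
snap("top","t1.png",(130,150,330,300),4)
snap("scene","s1.png",(175,110,345,260),4.5)
E
```

```text
(no output)
```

View pics/t1.png

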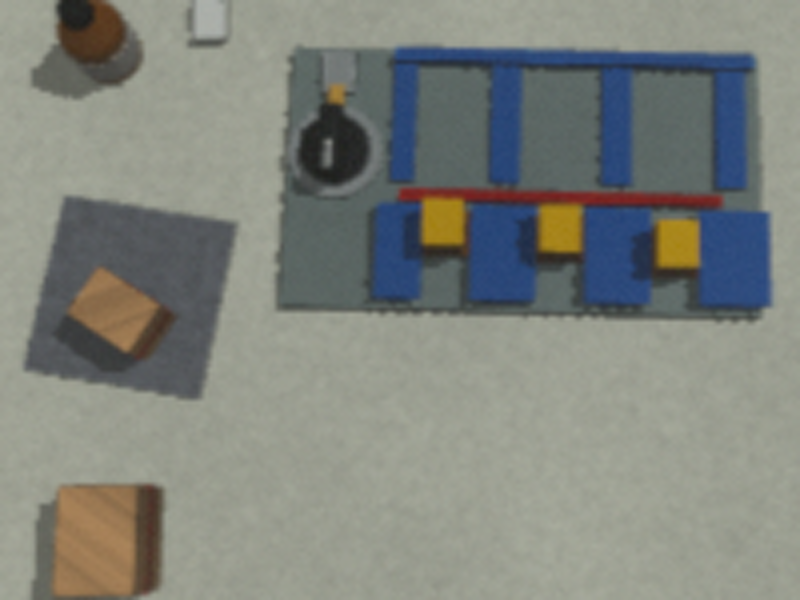

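View pics/s1.png

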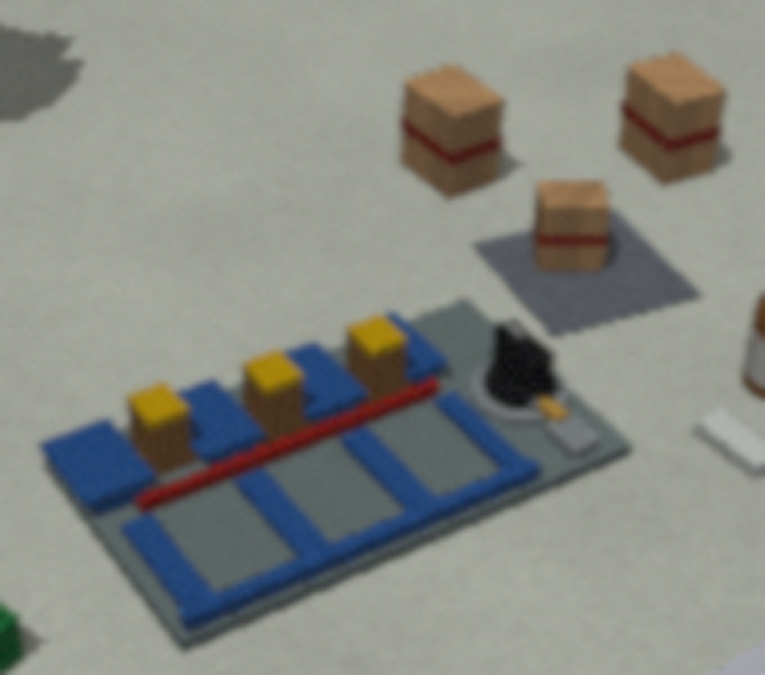

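The felt block is clearly the smallest: crop top corners near (102,266), (165,308), (130,352), (67,312). All three spacers are present, at (443,222), (560,229), (677,244). The knob is at about (333,147). Now to measure.

```bash
cat >> h.py <<'E'
def T(u,v,z): return w("top",130+u/4,150+v/4,z)
def S(u,v,z): return w("scene",175+u/4.5,110+v/4.5,z)
E
python3 - <<'E'
from h import *
np.set_printoptions(precision=4,suppress=True)
from scipy.optimize import least_squares
mod=np.array([[90,160],[90,-160],[-90,160],[-90,-160]])/1e3
t=np.array([T(294,46,.012),T(757,52,.012),T(278,308,.012),T(762,319,.012)])
s=np.array([S(630,450,.012),S(186,640,.012),S(465,300,.012),[np.nan]*2])
for n,m,o in(("top",mod,t),("scene",mod[:3],s[:3])):
    f=lambda p:(p[:2]+m@np.array([[np.cos(p[2]),-np.sin(p[2])],[np.sin(p[2]),np.cos(p[2])]]).T-o).ravel()
    r=least_squares(f,[.6,0,0]); print(n,r.x,np.degrees(r.x[2]),r.fun)
print("spacers T",T(443,222,.057),T(560,229,.057),T(677,244,.057))
print("spacers S",S(377,336,.057),S(273,374,.057),S(160,405,.057))
print("block T",[T(*p,.059) for p in((102,266),(165,308),(130,352),(67,312))])
print("block S",[S(*p,.059) for p in((538,182),(605,182),(608,207),(537,207))])
print("felt T",[T(*p,.003) for p in((65,197),(236,222),(200,398),(25,369))])
print("felt S",[S(*p,.003) for p in((473,245),(700,296),(557,336))])
print("knob bar T", T(327,153,.058))
print("knob bar S", S(525,340,.058))
print("tray T",[w("top",u/1.5,v/1.5,.035) for u,v in((522,268),(602,246),(644,349),(563,374))])
print("jar,bottle,eraser",w("top",349,128,.055),w("top",149,153,.1),w("top",182,151,.014))
E
```

```text
top [ 0.5709  0.017  -0.1479] -8.472506163290518 [-0.      0.0015 -0.0023 -0.0001  0.0009  0.0001  0.0015 -0.0015]
scene [ 0.5746  0.0129 -0.1582] -9.06171824468129 [-0.0005  0.0041  0.     -0.0057  0.0005  0.0016]
spacers T [0.539  0.0733] [0.525  0.0001] [ 0.506  -0.0721]
spacers S [0.5446 0.0698] [ 0.5322 -0.0045] [ 0.5117 -0.0749]
block T [array([0.5379, 0.2899]), array([0.5063, 0.2525]), array([0.4816, 0.2762]), array([0.5116, 0.3135])]
block S [array([0.4867, 0.2746]), array([0.5171, 0.3111]), array([0.5402, 0.2889]), array([0.5086, 0.2509])]
felt T [array([0.5997, 0.3255]), array([0.5677, 0.2121]), array([0.4535, 0.2458]), array([0.4871, 0.3586])]
felt S [array([0.4573, 0.2438]), array([0.6044, 0.3222]), array([0.5718, 0.2117])]
knob bar T [0.5931 0.1418]
knob bar S [0.6083 0.1373]
tray T [array([ 0.5792, -0.2173]), array([ 0.6011, -0.3665]), array([ 0.4116, -0.3968]), array([ 0.3876, -0.2511])]
jar,bottle,eraser [ 0.7128 -0.2404] [0.6929 0.2853] [0.7208 0.2163]
```

```bash
python3 - <<'E'
from h import *
print(T(336,150,.016),S(518,388,.016), T(334,148,.024),S(520,380,.024))
print(tool(.602-.2878,.139-(-.61),.15-.2304))
E
```

```text
[0.6054749  0.13908746] [0.60470434 0.13913969] [0.60490036 0.13965519] [0.60636173 0.13843144]
[ 0.60378602 -0.54319768  0.08102794]
```

Emit:
{"op": "move_arm", "data": {
  "deltas": [
    {"translation": [0.6065, -0.542, 0], "yaw": 34, "gripper": 0},
    {"translation": [0.6065, -0.542, 0], "yaw": 34, "gripper": 0},
    {"translation": [0.6065, -0.542, 0], "yaw": 34, "gripper": 0},
    {"translation": [0.6065, -0.542, 0], "yaw": 34, "gripper": 0},
    {"translation": [0.6065, -0.542, 0], "yaw": 34, "gripper": 0},
    {"translation": [0.6065, -0.542, 0], "yaw": 34, "gripper": 0},
    {"translation": [0.6065, -0.542, 0], "yaw": 34, "gripper": 0},
    {"translation": [0.6065, -0.542, 0], "yaw": 34, "gripper": 0},
    {"translation": [0.6065, -0.542, 0], "yaw": 34, "gripper": 0},
    {"translation": [0.6065, -0.542, 0], "yaw": 34, "gripper": 0}
  ]
}}

```text
time: 1.2
eef_pos: [0.4833, -0.1485, 0.2315]
tool_rot: [0.997, -0.076, 0.0, 0.0]
wrist_force: [0.9, 1.0, -0.1]
opening: 0.0429
```

```bash
cat > go.py <<'E'
import sys
from h import *
# go.py x y z theta_deg -> tool shift and yaw from the present pose
np.set_printoptions(precision=4,suppress=True)
x,y,z,th=map(float,sys.argv[1:5]); s=robot.read_state()
M=R.from_quat(s["tool_rot"]).as_matrix(); t0=np.degrees(np.arctan2(M[1,0],M[0,0]))
print("t",s["time"],"pos",s["eef_pos"],"th",t0,"q",s["q"],"F",s["wrist_force"],"op",s["opening"])
print("shift",M.T@(np.array([x,y,z])-s["eef_pos"]),"yaw",(t0-th+180)%360-180)
E
python3 go.py .605 .139 .03 -8.7
```

```text
t 1.2 pos [ 0.4833 -0.1485  0.2315] th -8.752970937732133 q [ 0.3731  0.2007 -0.183   1.9204  0.0428  1.0235 -1.5522] F [ 0.9341  0.9882 -0.0783] op 0.0428997818871184
shift [ 0.0764 -0.3027  0.2015] yaw -0.05297093773214101
```

Emit:
{"op": "move_arm", "data": {
  "deltas": [
    {"translation": [0.0765, -0.303, 0.05], "yaw": 0, "gripper": 0},
    {"translation": [0.0765, -0.303, 0.05], "yaw": 0, "gripper": 0},
    {"translation": [0.0765, -0.303, 0.05], "yaw": 0, "gripper": 0},
    {"translation": [0.0765, -0.303, 0.05], "yaw": 0, "gripper": 0},
    {"translation": [0.0765, -0.303, 0.05], "yaw": 0, "gripper": 0},
    {"translation": [0.0765, -0.303, 0.05], "yaw": 0, "gripper": 0},
    {"translation": [0.0765, -0.303, 0.05], "yaw": 0, "gripper": 0},
    {"translation": [0.0765, -0.303, 0.09], "yaw": 0, "gripper": 0},
    {"translation": [0.0765, -0.303, 0.12], "yaw": 0, "gripper": 0},
    {"translation": [0.0765, -0.303, 0.12], "yaw": 0, "gripper": 0}
  ]
}}

```text
time: 2.2
eef_pos: [0.6013, 0.1357, 0.1069]
tool_rot: [0.997, -0.076, -0.004, 0.002]
wrist_force: [-1.1, -1.0, -0.1]
opening: 0.0425
```

```bash
python3 go.py .605 .139 .03 -8.7; python3 - <<'E'
from h import *
snap("scene","s2.png",(220,120,345,245),5)
E
```

```text
t 2.2 pos [0.6013 0.1357 0.1069] th -8.758234988199948 q [-0.0874  0.5239 -0.2771  1.7769  0.1792  0.8752 -2.1694] F [-1.1362 -0.9906 -0.1297] op 0.04247291677563908
shift [ 0.0038 -0.0041  0.0768] yaw -0.058234988199956206
```

View pics/s2.png

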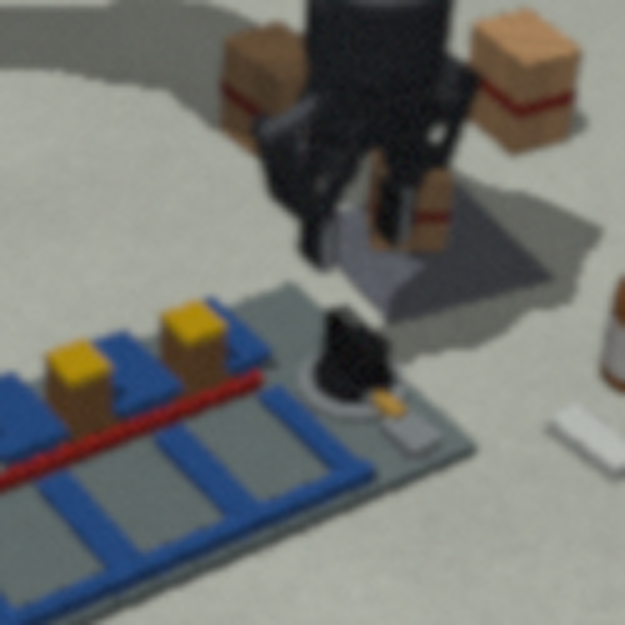

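The knob bar (345–380, 318–345) lies below and between the two fingers. Descending.

Emit:
{"op": "move_arm", "data": {
  "deltas": [
    {"translation": [0, 0, 0], "yaw": 0, "gripper": 0},
    {"translation": [0, 0, 0], "yaw": 0, "gripper": 0},
    {"translation": [0, 0, 0.025], "yaw": 0, "gripper": 0},
    {"translation": [0, 0, 0.04], "yaw": 0, "gripper": 0},
    {"translation": [0, 0, 0.04], "yaw": 0, "gripper": 0}
  ]
}}

```text
time: 2.75
eef_pos: [0.6034, 0.1368, 0.07]
tool_rot: [0.997, -0.076, -0.002, 0.001]
wrist_force: [-0.3, -0.2, 1.1]
opening: 0.0426
```

```bash
python3 go.py .605 .139 .03 -8.7
```

```text
t 2.75 pos [0.6034 0.1368 0.07  ] th -8.756502528132492 q [-0.097   0.5705 -0.2661  1.7996  0.1991  0.801  -2.1861] F [-0.2872 -0.2012  1.1097] op 0.042593112349186765
shift [ 0.0014 -0.0025  0.04  ] yaw -0.056502528132483576
```

Emit:
{"op": "move_arm", "data": {
  "deltas": [
    {"translation": [0.001, -0.002, 0.02], "yaw": 0, "gripper": 0},
    {"translation": [0.001, -0.002, 0.04], "yaw": 0, "gripper": 0},
    {"translation": [0.001, -0.002, 0.04], "yaw": 0, "gripper": 0},
    {"translation": [0.001, -0.002, 0.04], "yaw": 0, "gripper": -1},
    {"translation": [0.001, -0.002, 0.04], "yaw": 0, "gripper": -1},
    {"translation": [0.001, -0.002, 0.04], "yaw": 0, "gripper": -1},
    {"translation": [0.001, -0.002, 0.04], "yaw": 0, "gripper": -1},
    {"translation": [0.001, -0.002, 0.04], "yaw": 0, "gripper": -1}
  ],
  "squeeze": 80
}}

```text
time: 3.55
eef_pos: [0.607, 0.1398, 0.0331]
tool_rot: [0.997, -0.076, 0.001, -0.0]
wrist_force: [-0.9, -0.7, 6.2]
opening: 0.0144
```

Emit:
{"op": "move_arm", "data": {
  "deltas": [
    {"translation": [0, 0, 0], "yaw": -8, "gripper": -1},
    {"translation": [0, 0, 0], "yaw": -16, "gripper": -1},
    {"translation": [0, 0, 0], "yaw": -24, "gripper": -1},
    {"translation": [0, 0, 0], "yaw": -32, "gripper": -1},
    {"translation": [0, 0, 0], "yaw": -40, "gripper": -1},
    {"translation": [0, 0, 0], "yaw": -48, "gripper": -1},
    {"translation": [0, 0, 0], "yaw": -56, "gripper": -1},
    {"translation": [0, 0, 0], "yaw": -62, "gripper": -1},
    {"translation": [0, 0, 0], "yaw": -67, "gripper": -1},
    {"translation": [0, 0, 0], "yaw": -67, "gripper": -1}
  ]
}}

```text
time: 4.55
eef_pos: [0.6063, 0.1413, 0.0331]
tool_rot: [0.873, 0.488, 0.001, -0.001]
wrist_force: [-1.6, 1.4, 6.9]
opening: 0.0147
```

Emit:
{"op": "move_arm", "data": {
  "deltas": [
    {"translation": [0, 0, 0], "yaw": -8, "gripper": -1},
    {"translation": [0, 0, 0], "yaw": -16, "gripper": -1},
    {"translation": [0, 0, 0], "yaw": -24, "gripper": -1},
    {"translation": [0, 0, 0], "yaw": -32, "gripper": -1},
    {"translation": [0, 0, 0], "yaw": -40, "gripper": -1},
    {"translation": [0, 0, 0], "yaw": -48, "gripper": -1},
    {"translation": [0, 0, 0], "yaw": -56, "gripper": -1},
    {"translation": [0, 0, 0], "yaw": -63, "gripper": -1},
    {"translation": [0, 0, 0], "yaw": -69, "gripper": -1},
    {"translation": [0, 0, 0], "yaw": -69, "gripper": -1}
  ]
}}

```text
time: 5.55
eef_pos: [0.6046, 0.1413, 0.033]
tool_rot: [0.443, 0.897, 0.001, -0.001]
wrist_force: [-6.2, 0.9, 10.6]
opening: 0.0145
```

```bash
python3 go.py .605 .139 .03 -8.7;python3 - <<'E'
from h import *
print(robot.read_state()["moment"])
snap("scene","s3.png",(175,110,345,260),4.5)
E
```

```text
t 5.55 pos [0.6046 0.1413 0.033 ] th 127.41374751975006 q [ 0.2751  0.7735 -0.8317  1.7906  0.7112  0.9074 -0.2256] F [-6.2145  0.9469 10.5575] op 0.01448045656178162
shift [-0.0021 -0.0011  0.003 ] yaw 136.11374751975006
[0.29177935 1.30955383 0.07995018]
```

View pics/s3.png

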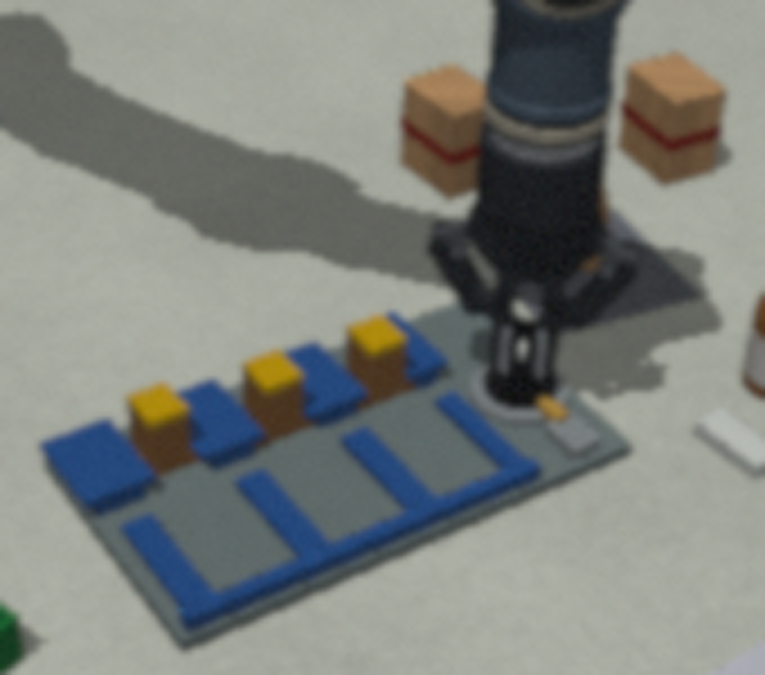

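The red stop bar has disappeared (sunk) and the knob has turned about 136°. Releasing it and going to the block.

Emit:
{"op": "move_arm", "data": {
  "deltas": [
    {"translation": [0, 0, 0], "yaw": 0, "gripper": 0.2},
    {"translation": [0, 0, 0], "yaw": 0, "gripper": 0.2},
    {"translation": [0, 0, 0], "yaw": 0, "gripper": 0.2},
    {"translation": [0, 0, -0.05], "yaw": 0, "gripper": 0.2},
    {"translation": [0, 0, -0.1], "yaw": 0, "gripper": 0.6},
    {"translation": [0, 0, -0.13], "yaw": 0, "gripper": 0.6},
    {"translation": [0, 0, -0.13], "yaw": 0, "gripper": 0.6}
  ]
}}

```text
time: 6.3
eef_pos: [0.6087, 0.1406, 0.1664]
tool_rot: [0.444, 0.896, 0.003, 0.004]
wrist_force: [-0.3, -0.2, -0.1]
opening: 0.0684
```

```bash
python3 go.py .511 .282 .12 48.5;python3 - <<'E'
from h import *
snap("top","t2.png",(110,180,310,330),4)
E
```

```text
t 6.3 pos [0.6087 0.1406 0.1664] th 127.21587243956903 q [ 0.3516  0.6277 -0.9462  1.6967  0.5652  1.1045 -0.1148] F [-0.3253 -0.2436 -0.0836] op 0.0683819396634709
shift [0.1718 0.0073 0.0459] yaw 78.71587243956901
```

View pics/t2.png

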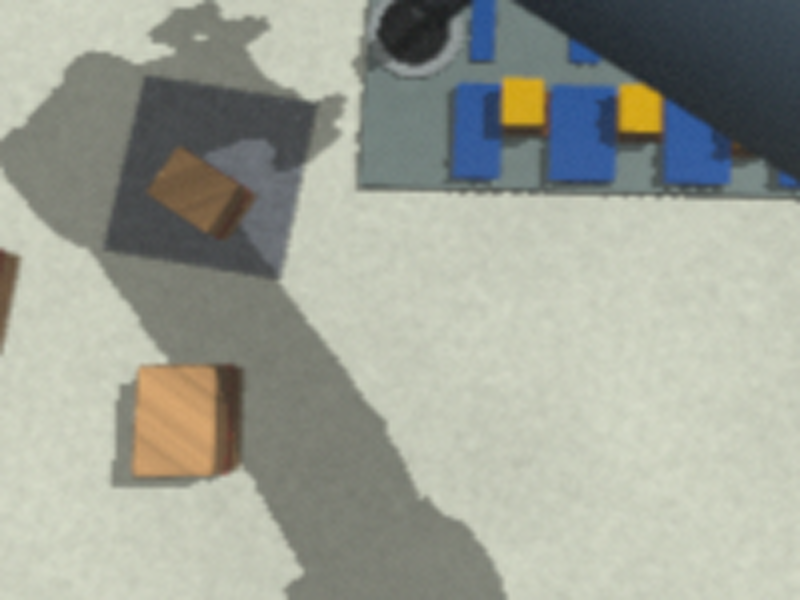

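The block is unmoved (its top corner at (182,147) matches the earlier crop). Moving above it.

Emit:
{"op": "move_arm", "data": {
  "deltas": [
    {"translation": [0.172, 0.007, 0.0], "yaw": 78.5, "gripper": 0.6},
    {"translation": [0.172, 0.007, 0.0], "yaw": 78.5, "gripper": 0.6},
    {"translation": [0.172, 0.007, 0.0], "yaw": 78.5, "gripper": 0.6},
    {"translation": [0.172, 0.007, 0.0], "yaw": 78.5, "gripper": 0.6},
    {"translation": [0.172, 0.007, 0.0], "yaw": 78.5, "gripper": 0.6},
    {"translation": [0.172, 0.007, 0.0], "yaw": 78.5, "gripper": 0.6},
    {"translation": [0.172, 0.007, 0.0], "yaw": 78.5, "gripper": 0.6},
    {"translation": [0.172, 0.007, 0.045], "yaw": 78.5, "gripper": 0.6},
    {"translation": [0.172, 0.007, 0.045], "yaw": 78.5, "gripper": 0.6},
    {"translation": [0.172, 0.007, 0.045], "yaw": 78.5, "gripper": 0.6}
  ]
}}

```text
time: 7.35
eef_pos: [0.5062, 0.279, 0.1137]
tool_rot: [0.911, 0.412, -0.002, 0.001]
wrist_force: [-0.3, 1.2, -0.7]
opening: 0.0683
```

Emit:
{"op": "move_arm", "data": {
  "deltas": [
    {"translation": [0, 0, 0], "yaw": 0, "gripper": 0.6},
    {"translation": [0, 0, 0], "yaw": 0, "gripper": 0.6},
    {"translation": [0, 0, 0], "yaw": 0, "gripper": 0.6}
  ]
}}

```text
time: 7.65
eef_pos: [0.5077, 0.2805, 0.1167]
tool_rot: [0.911, 0.413, 0.0, -0.0]
wrist_force: [-0.7, 0.5, 0.7]
opening: 0.0683
```

```bash
python3 go.py .511 .282 .008 48.5
```

```text
t 7.65 pos [0.5077 0.2805 0.1167] th 48.817493806827194 q [-0.1119  0.5171 -0.6211  1.8501  0.3783  0.8933 -1.631 ] F [-0.6869  0.5382  0.673 ] op 0.06834648933769909
shift [0.0032 0.0015 0.1087] yaw 0.3174938068272013
```

Emit:
{"op": "move_arm", "data": {
  "deltas": [
    {"translation": [0.003, 0.0015, 0.045], "yaw": 0, "gripper": 0.6},
    {"translation": [0.003, 0.0015, 0.09], "yaw": 0, "gripper": 0.6},
    {"translation": [0.003, 0.0015, 0.108], "yaw": 0, "gripper": 0.6},
    {"translation": [0.003, 0.0015, 0.108], "yaw": 0, "gripper": 0.6},
    {"translation": [0.003, 0.0015, 0.108], "yaw": 0, "gripper": -1},
    {"translation": [0.003, 0.0015, 0.108], "yaw": 0, "gripper": -1},
    {"translation": [0.003, 0.0015, 0.108], "yaw": 0, "gripper": -1},
    {"translation": [0.003, 0.0015, 0.108], "yaw": 0, "gripper": -1},
    {"translation": [0.003, 0.0015, 0.108], "yaw": 0, "gripper": -1}
  ],
  "squeeze": 100
}}

```text
time: 8.55
eef_pos: [0.5118, 0.2827, 0.0104]
tool_rot: [0.911, 0.413, 0.002, -0.0]
wrist_force: [-1.3, -0.8, 6.3]
opening: 0.0352
```

```bash
python3 go.py .511 .282 .008 48.5
```

```text
t 8.55 pos [0.5118 0.2827 0.0104] th 48.753858296460876 q [-0.1848  0.6616 -0.5307  1.9024  0.4998  0.7073 -1.7305] F [-1.3059 -0.7628  6.3216] op 0.03515962105298221
shift [-0.0011 -0.0002  0.0024] yaw 0.2538582964608622
```

Emit:
{"op": "move_arm", "data": {
  "deltas": [
    {"translation": [0, 0, -0.05], "yaw": 0, "gripper": -1},
    {"translation": [0, 0, -0.1], "yaw": 0, "gripper": -1},
    {"translation": [0, 0, -0.12], "yaw": 0, "gripper": -1},
    {"translation": [0, 0, -0.12], "yaw": 0, "gripper": -1},
    {"translation": [0, 0, -0.12], "yaw": 0, "gripper": -1}
  ]
}}

```text
time: 9.05
eef_pos: [0.5104, 0.2811, 0.1285]
tool_rot: [0.911, 0.413, 0.0, 0.0]
wrist_force: [-0.0, 0.2, -1.1]
opening: 0.035
```

```bash
python3 go.py .4758 .0808 .13 -8.7
```

```text
t 9.05 pos [0.5104 0.2811 0.1285] th 48.73488225317121 q [-0.1039  0.5077 -0.631   1.8339  0.3702  0.9193 -1.6235] F [-0.0486  0.1606 -1.0696] op 0.034988125114490363
shift [-0.1734  0.1061 -0.0014] yaw 57.434882253171224
```

Emit:
{"op": "move_arm", "data": {
  "deltas": [
    {"translation": [-0.0434, 0.0265, 0], "yaw": 8, "gripper": -1},
    {"translation": [-0.0868, 0.053, 0], "yaw": 16, "gripper": -1},
    {"translation": [-0.13, 0.08, 0], "yaw": 24, "gripper": -1},
    {"translation": [-0.1734, 0.106, 0], "yaw": 32, "gripper": -1},
    {"translation": [-0.1734, 0.106, 0], "yaw": 40, "gripper": -1},
    {"translation": [-0.1734, 0.106, 0], "yaw": 48, "gripper": -1},
    {"translation": [-0.1734, 0.106, 0], "yaw": 54, "gripper": -1},
    {"translation": [-0.1734, 0.106, 0], "yaw": 57.4, "gripper": -1},
    {"translation": [-0.1734, 0.106, 0], "yaw": 57.4, "gripper": -1},
    {"translation": [-0.1734, 0.106, 0], "yaw": 57.4, "gripper": -1}
  ]
}}

```text
time: 10.05
eef_pos: [0.475, 0.0812, 0.1272]
tool_rot: [0.997, -0.075, -0.001, 0.0]
wrist_force: [0.7, 1.0, -0.8]
opening: 0.0349
```

Emit:
{"op": "move_arm", "data": {
  "deltas": [
    {"translation": [0, 0, 0], "yaw": 0, "gripper": -1},
    {"translation": [0, 0, 0], "yaw": 0, "gripper": -1}
  ]
}}

```text
time: 10.25
eef_pos: [0.4756, 0.0814, 0.128]
tool_rot: [0.997, -0.075, -0.0, 0.0]
wrist_force: [0.4, 1.0, -0.4]
opening: 0.0351
```

```bash
python3 go.py .4758 .0808 .0385 -8.7
```

```text
t 10.25 pos [0.4756 0.0814 0.128 ] th -8.613057583075406 q [ 0.0937  0.3172 -0.4173  2.0672  0.1785  0.7914 -2.1522] F [ 0.3812  0.9581 -0.4381] op 0.0351148274937616
shift [0.0003 0.0005 0.0895] yaw 0.08694241692458604
```

Emit:
{"op": "move_arm", "data": {
  "deltas": [
    {"translation": [0, 0.0005, 0.045], "yaw": 0, "gripper": -1},
    {"translation": [0, 0.0005, 0.08], "yaw": 0, "gripper": -1},
    {"translation": [0, 0.0005, 0.089], "yaw": 0, "gripper": -1},
    {"translation": [0, 0.0005, 0.089], "yaw": 0, "gripper": -1}
  ]
}}

```text
time: 10.65
eef_pos: [0.475, 0.0808, 0.0384]
tool_rot: [0.997, -0.075, -0.001, 0.0]
wrist_force: [0.6, 0.5, -0.7]
opening: 0.0352
```

```bash
python3 go.py .4758 .0808 .0385 -8.7;python3 - <<'E'
from h import *
snap("scene","s4.png",(175,110,345,260),4.5)
E
```

```text
t 10.65 pos [0.475  0.0808 0.0384] th -8.61602870976531 q [ 0.0358  0.4616 -0.3594  2.1315  0.2821  0.5958 -2.2458] F [ 0.585   0.5265 -0.6847] op 0.03518809913513046
shift [ 0.0008 -0.0001 -0.0001] yaw 0.08397129023470029
```

View pics/s4.png

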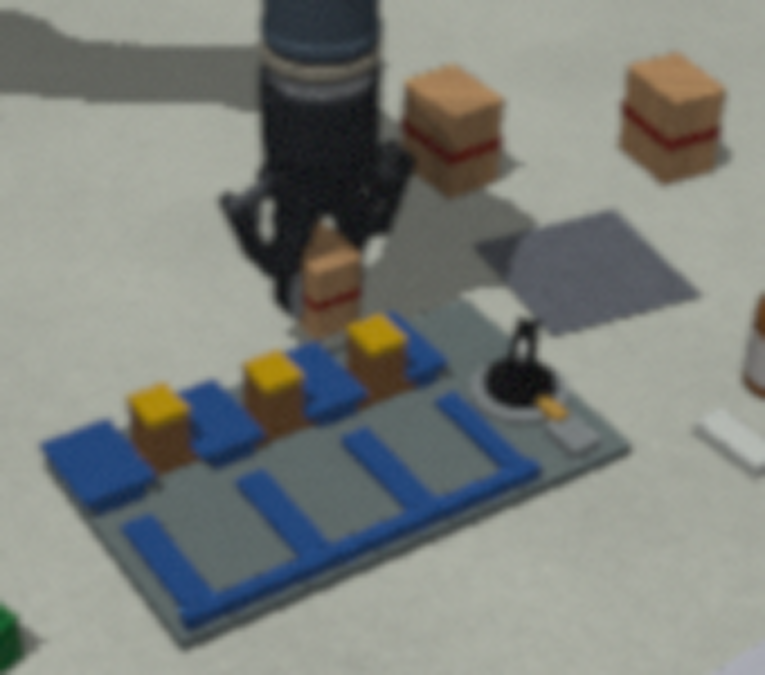

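The block, red band level at (332,296), stands squarely behind the left spacer and clear of the lips. Knocking along the tool's x.

Emit:
{"op": "move_arm", "data": {
  "deltas": [
    {"translation": [0.015, 0, 0], "yaw": 0, "gripper": -1},
    {"translation": [0.025, 0, 0], "yaw": 0, "gripper": -1},
    {"translation": [0.035, 0, 0], "yaw": 0, "gripper": -1},
    {"translation": [0.045, 0, 0], "yaw": 0, "gripper": -1},
    {"translation": [0.055, 0, 0], "yaw": 0, "gripper": -1},
    {"translation": [0.062, 0, 0], "yaw": 0, "gripper": -1}
  ],
  "squeeze": 120
}}

```text
time: 11.3
eef_pos: [0.5392, 0.0715, 0.0406]
tool_rot: [0.997, -0.076, 0.002, -0.0]
wrist_force: [0.5, 0.4, -0.9]
opening: 0.035
```

Emit:
{"op": "move_arm", "data": {
  "deltas": [
    {"translation": [0.008, 0, 0], "yaw": 0, "gripper": -1},
    {"translation": [0.016, 0, 0], "yaw": 0, "gripper": -1},
    {"translation": [0.02, 0, 0], "yaw": 0, "gripper": -1},
    {"translation": [0.02, 0, 0], "yaw": 0, "gripper": -1}
  ]
}}

```text
time: 11.7
eef_pos: [0.5577, 0.0684, 0.0394]
tool_rot: [0.997, -0.076, 0.0, -0.0]
wrist_force: [-0.6, -0.1, -0.7]
opening: 0.0348
```

```bash
python3 go.py .4758 .0808 .0385 -8.7;python3 - <<'E'
from h import *
snap("scene","s5.png",(175,110,345,260),4.5)
E
```

```text
t 11.7 pos [0.5577 0.0684 0.0394] th -8.676085610379912 q [ 0.068   0.5523 -0.3467  1.9511  0.2859  0.6846 -2.1764] F [-0.5828 -0.1183 -0.7372] op 0.034809014468091176
shift [-0.0828  0.0001  0.0008] yaw 0.023914389620074417
```

View pics/s5.png

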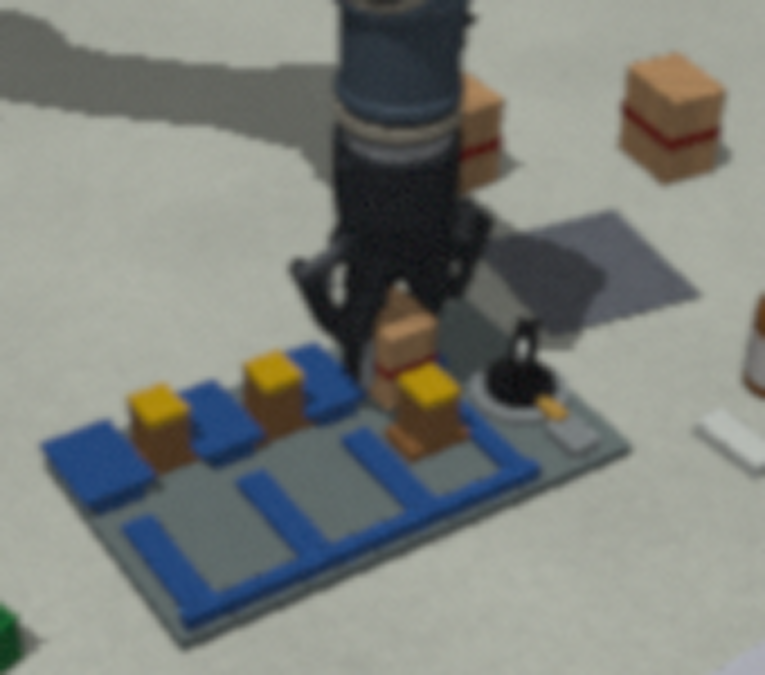

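Left spacer is out at (428,410), upright, foot clear; the block is still square in the grip. Next the middle channel.

Emit:
{"op": "move_arm", "data": {
  "deltas": [
    {"translation": [-0.042, 0, 0], "yaw": 0, "gripper": -1},
    {"translation": [-0.083, 0, 0], "yaw": 0, "gripper": -1},
    {"translation": [-0.083, 0, -0.02], "yaw": 0, "gripper": -1},
    {"translation": [-0.083, 0.035, -0.02], "yaw": 0, "gripper": -1},
    {"translation": [-0.083, 0.075, -0.02], "yaw": 0, "gripper": -1},
    {"translation": [-0.083, 0.075, -0.02], "yaw": 0, "gripper": -1},
    {"translation": [-0.083, 0.075, -0.02], "yaw": 0, "gripper": -1}
  ]
}}

```text
time: 12.45
eef_pos: [0.4632, 0.0061, 0.0594]
tool_rot: [0.997, -0.076, 0.0, 0.0]
wrist_force: [0.1, 0.1, -1.2]
opening: 0.0348
```

```bash
python3 go.py .4644 .0067 .039 -8.7
```

```text
t 12.45 pos [0.4632 0.0061 0.0594] th -8.774206198944428 q [ 0.205   0.4007 -0.3734  2.1622  0.2484  0.6182 -2.069 ] F [ 0.1221  0.1071 -1.1534] op 0.03479686897568233
shift [ 0.0011 -0.0008  0.0204] yaw -0.07420619894443803
```

Emit:
{"op": "move_arm", "data": {
  "deltas": [
    {"translation": [0, 0, 0.02], "yaw": 0, "gripper": -1},
    {"translation": [0, 0, 0.02], "yaw": 0, "gripper": -1},
    {"translation": [0.015, 0, 0.02], "yaw": 0, "gripper": -1},
    {"translation": [0.025, 0, 0.02], "yaw": 0, "gripper": -1},
    {"translation": [0.035, 0, 0.02], "yaw": 0, "gripper": -1},
    {"translation": [0.045, 0, 0.02], "yaw": 0, "gripper": -1},
    {"translation": [0.055, 0, 0.02], "yaw": 0, "gripper": -1},
    {"translation": [0.065, 0, 0.02], "yaw": 0, "gripper": -1},
    {"translation": [0.075, 0, 0.02], "yaw": 0, "gripper": -1},
    {"translation": [0.084, 0, 0.02], "yaw": 0, "gripper": -1}
  ]
}}

```text
time: 13.45
eef_pos: [0.548, -0.0058, 0.0396]
tool_rot: [0.997, -0.075, 0.001, -0.0]
wrist_force: [-0.4, 0.4, -0.7]
opening: 0.0348
```

Emit:
{"op": "move_arm", "data": {
  "deltas": [
    {"translation": [0, 0, 0], "yaw": 0, "gripper": -1},
    {"translation": [0, 0, 0], "yaw": 0, "gripper": -1},
    {"translation": [-0.042, 0, 0], "yaw": 0, "gripper": -1},
    {"translation": [-0.084, 0, 0], "yaw": 0, "gripper": -1},
    {"translation": [-0.084, 0, -0.02], "yaw": 0, "gripper": -1},
    {"translation": [-0.084, 0.035, -0.02], "yaw": 0, "gripper": -1},
    {"translation": [-0.084, 0.075, -0.02], "yaw": 0, "gripper": -1},
    {"translation": [-0.084, 0.075, -0.02], "yaw": 0, "gripper": -1},
    {"translation": [-0.084, 0.075, -0.02], "yaw": 0, "gripper": -1}
  ]
}}

```text
time: 14.35
eef_pos: [0.4517, -0.068, 0.0594]
tool_rot: [0.997, -0.077, -0.0, 0.0]
wrist_force: [-0.2, 0.8, 0.0]
opening: 0.0347
```

```bash
python3 go.py .4531 -.0675 .039 -8.7;python3 - <<'E'
from h import *
snap("scene","s6.png",(175,110,345,260),4.5)
E
```

```text
t 14.35 pos [ 0.4517 -0.068   0.0594] th -8.784703880534444 q [ 0.3615  0.3916 -0.3659  2.1765  0.2408  0.6108 -1.9014] F [-0.2298  0.7681  0.0447] op 0.0346582332572222
shift [ 0.0013 -0.0007  0.0204] yaw -0.08470388053444822
```

View pics/s6.png

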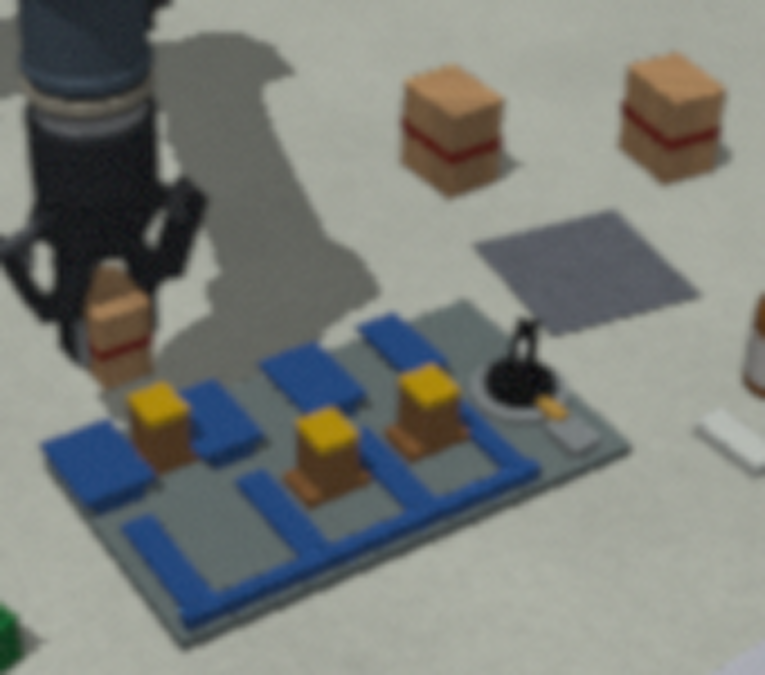

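Middle spacer is out too, at (328,455); the block is ready behind the right one. Third knock.

Emit:
{"op": "move_arm", "data": {
  "deltas": [
    {"translation": [0, 0, 0.02], "yaw": 0, "gripper": -1},
    {"translation": [0, 0, 0.02], "yaw": 0, "gripper": -1},
    {"translation": [0.015, 0, 0.02], "yaw": 0, "gripper": -1},
    {"translation": [0.025, 0, 0.02], "yaw": 0, "gripper": -1},
    {"translation": [0.035, 0, 0.02], "yaw": 0, "gripper": -1},
    {"translation": [0.045, 0, 0.02], "yaw": 0, "gripper": -1},
    {"translation": [0.055, 0, 0.02], "yaw": 0, "gripper": -1},
    {"translation": [0.065, 0, 0.02], "yaw": 0, "gripper": -1},
    {"translation": [0.075, 0, 0.02], "yaw": 0, "gripper": -1},
    {"translation": [0.085, 0, 0.02], "yaw": 0, "gripper": -1}
  ]
}}

```text
time: 15.4
eef_pos: [0.5377, -0.08, 0.0396]
tool_rot: [0.997, -0.075, 0.001, -0.0]
wrist_force: [0.6, 0.2, -1.7]
opening: 0.0347
```

Emit:
{"op": "move_arm", "data": {
  "deltas": [
    {"translation": [0, 0, 0], "yaw": 0, "gripper": -1},
    {"translation": [0, 0, 0], "yaw": 0, "gripper": -1},
    {"translation": [-0.042, 0, 0], "yaw": 0, "gripper": -1},
    {"translation": [-0.084, 0, 0], "yaw": 0, "gripper": -1},
    {"translation": [-0.084, 0, -0.05], "yaw": 0, "gripper": -1},
    {"translation": [-0.084, 0, -0.1], "yaw": 0, "gripper": -1},
    {"translation": [-0.084, 0, -0.1], "yaw": 0, "gripper": -1},
    {"translation": [-0.084, 0, -0.1], "yaw": 0, "gripper": -1}
  ]
}}

```text
time: 16.2
eef_pos: [0.4534, -0.0677, 0.1405]
tool_rot: [0.997, -0.076, 0.001, 0.001]
wrist_force: [-0.7, -0.3, -2.1]
opening: 0.0346
```

```bash
python3 go.py .529 .284 .14 48.5;python3 - <<'E'
from h import *
snap("top","t7.png",(200,150,340,255),5)
E
```

```text
t 16.2 pos [ 0.4534 -0.0677  0.1405] th -8.666024763619875 q [ 0.4231  0.2603 -0.4248  2.1087  0.1503  0.7979 -1.8161] F [-0.7283 -0.3022 -2.0549] op 0.03457825634899434
shift [ 0.0218 -0.359   0.0003] yaw -57.16602476361987
```

View pics/t7.png

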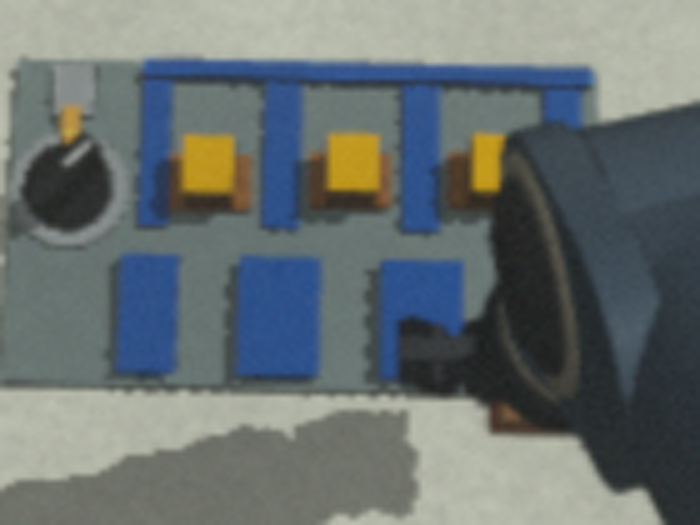

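All three are out in the open bay: tops at (208,163), (353,163), (488,163). Knob mark turned. Putting the block back on the felt.

Emit:
{"op": "move_arm", "data": {
  "deltas": [
    {"translation": [0.022, -0.359, 0], "yaw": -38.5, "gripper": -1},
    {"translation": [0.022, -0.359, 0], "yaw": -38.5, "gripper": -1},
    {"translation": [0.022, -0.359, 0], "yaw": -38.5, "gripper": -1},
    {"translation": [0.022, -0.359, 0], "yaw": -38.5, "gripper": -1},
    {"translation": [0.022, -0.359, 0], "yaw": -38.5, "gripper": -1},
    {"translation": [0.022, -0.359, 0], "yaw": -38.5, "gripper": -1},
    {"translation": [0.022, -0.359, 0], "yaw": -38.5, "gripper": -1},
    {"translation": [0.022, -0.359, 0], "yaw": -38.5, "gripper": -1},
    {"translation": [0.022, -0.359, 0], "yaw": -38.5, "gripper": -1},
    {"translation": [0.022, -0.359, 0], "yaw": -38.5, "gripper": -1}
  ]
}}

```text
time: 17.25
eef_pos: [0.5281, 0.2822, 0.1374]
tool_rot: [0.966, 0.257, -0.002, 0.001]
wrist_force: [0.3, -0.1, -1.6]
opening: 0.0349
```

Emit:
{"op": "move_arm", "data": {
  "deltas": [
    {"translation": [0, 0, 0], "yaw": 0, "gripper": -1},
    {"translation": [0, 0, 0], "yaw": 0, "gripper": -1}
  ]
}}

```text
time: 17.45
eef_pos: [0.5292, 0.282, 0.139]
tool_rot: [0.967, 0.256, -0.0, 0.001]
wrist_force: [-0.4, -0.2, -0.7]
opening: 0.0347
```

```bash
python3 go.py .529 .284 .0115 30
```

```text
t 17.45 pos [0.5292 0.282  0.139 ] th 29.705310437204982 q [-0.1147  0.5139 -0.605   1.7854  0.3514  0.9528 -1.9187] F [-0.3731 -0.2007 -0.7464] op 0.03472686578550141
shift [ 0.001  -0.002   0.1275] yaw -0.2946895627950141
```

Emit:
{"op": "move_arm", "data": {
  "deltas": [
    {"translation": [0.001, -0.002, 0.045], "yaw": 0, "gripper": -1},
    {"translation": [0.001, -0.002, 0.09], "yaw": 0, "gripper": -1},
    {"translation": [0.001, -0.002, 0.115], "yaw": 0, "gripper": -1},
    {"translation": [0.001, -0.002, 0.126], "yaw": 0, "gripper": -1},
    {"translation": [0.001, -0.002, 0.127], "yaw": 0, "gripper": -1},
    {"translation": [0.001, -0.002, 0.127], "yaw": 0, "gripper": -1},
    {"translation": [0.001, -0.002, 0.127], "yaw": 0, "gripper": -1}
  ],
  "squeeze": 40
}}

```text
time: 18.15
eef_pos: [0.5297, 0.2867, 0.0135]
tool_rot: [0.966, 0.257, 0.001, -0.0]
wrist_force: [0.8, -0.0, -1.3]
opening: 0.035
```

```bash
python3 go.py .529 .284 .0115 30
```

```text
t 18.15 pos [0.5297 0.2867 0.0135] th 29.82569976346079 q [-0.1911  0.6741 -0.5156  1.858   0.4788  0.7325 -2.0257] F [ 0.7591 -0.037  -1.2934] op 0.03496249006510858
shift [-0.002  0.002  0.002] yaw -0.17430023653921012
```

Emit:
{"op": "move_arm", "data": {
  "deltas": [
    {"translation": [0, 0, 0.002], "yaw": 0, "gripper": -1},
    {"translation": [0, 0, 0.003], "yaw": 0, "gripper": -1},
    {"translation": [0, 0, 0.003], "yaw": 0, "gripper": 0.4},
    {"translation": [0, 0, 0.003], "yaw": 0, "gripper": 0.4},
    {"translation": [0, 0, 0.003], "yaw": 0, "gripper": 0.4},
    {"translation": [0, 0, -0.045], "yaw": 0, "gripper": 0.4},
    {"translation": [0, 0, -0.095], "yaw": 0, "gripper": 0.4},
    {"translation": [0, 0, -0.15], "yaw": 0, "gripper": 0.4},
    {"translation": [0, 0, -0.15], "yaw": 0, "gripper": 0.4},
    {"translation": [0, 0, -0.15], "yaw": 0, "gripper": 0.4}
  ]
}}

```text
time: 19.15
eef_pos: [0.5296, 0.2869, 0.164]
tool_rot: [0.966, 0.257, 0.002, -0.0]
wrist_force: [-0.3, 0.3, -0.9]
opening: 0.0595
```

```bash
python3 - <<'E'
from h import *
for u in (208,353,498):
    p=w("top",200+u/5,150+163/5,.057); d=p-[.572,.0155]; c,s=.9885,-.1513
    print(p,c*d[0]+s*d[1],-s*d[0]+c*d[1])
for u,v in((428,386),(328,430)): print(S(u,v,.057))
for x,y in((.014,.05),(.014,-.025),(.014,-.1)): print("pred",.572+.9885*x+.1513*y,.0155-.1513*x+.9885*y)
E
python3 go.py .593 .063 .15 -8.7
```

```text
[0.59853489 0.0638796 ] 0.018909903230322645 0.05183796200379114
[ 0.588984   -0.01040759] 0.02070850370012186 -0.02303997325308206
[ 0.57943492 -0.08468073] 0.02250676400530093 -0.0979037470411784
[0.60163442 0.0601949 ]
[ 0.59370353 -0.0130742 ]
pred 0.593404 0.0628068
pred 0.5820565 -0.011330700000000003
pred 0.570709 -0.08546820000000001
t 19.15 pos [0.5296 0.2869 0.164 ] th 29.840581501554947 q [-0.107   0.4897 -0.6233  1.7598  0.3346  0.996  -1.9081] F [-0.2897  0.2995 -0.8622] op 0.0594953754104362
shift [-0.0565  0.2258  0.014 ] yaw 38.54058150155495
```

Emit:
{"op": "move_arm", "data": {
  "deltas": [
    {"translation": [-0.051, 0.224, 0.014], "yaw": 38.5, "gripper": 0.4},
    {"translation": [-0.051, 0.224, 0.014], "yaw": 38.5, "gripper": 0.4},
    {"translation": [-0.051, 0.224, 0.014], "yaw": 38.5, "gripper": 0.4},
    {"translation": [-0.051, 0.224, 0.014], "yaw": 38.5, "gripper": 0.4},
    {"translation": [-0.051, 0.224, 0.014], "yaw": 38.5, "gripper": 0.4},
    {"translation": [-0.051, 0.224, 0.014], "yaw": 38.5, "gripper": 0.4},
    {"translation": [-0.051, 0.224, 0.05], "yaw": 38.5, "gripper": 0.4},
    {"translation": [-0.051, 0.224, 0.064], "yaw": 38.5, "gripper": 0.4},
    {"translation": [-0.051, 0.224, 0.064], "yaw": 38.5, "gripper": 0.4},
    {"translation": [-0.051, 0.224, 0.064], "yaw": 38.5, "gripper": 0.4}
  ]
}}

```text
time: 20.15
eef_pos: [0.5957, 0.0677, 0.0979]
tool_rot: [0.997, -0.075, -0.001, -0.0]
wrist_force: [0.8, 0.8, 0.5]
opening: 0.0598
```

```bash
python3 go.py .599 .062 .028 -8.7
```

```text
t 20.15 pos [0.5957 0.0677 0.0979] th -8.556129680610903 q [ 0.1187  0.5265 -0.4062  1.8246  0.2677  0.8459 -2.1377] F [0.779  0.8215 0.532 ] op 0.059825445536303465
shift [0.0042 0.0051 0.0699] yaw 0.14387031938909445
```

Emit:
{"op": "move_arm", "data": {
  "deltas": [
    {"translation": [0.003, 0.005, 0], "yaw": 0, "gripper": 0.4},
    {"translation": [0.003, 0.005, 0.04], "yaw": 0, "gripper": 0.4},
    {"translation": [0.003, 0.005, 0.069], "yaw": 0, "gripper": 0.4},
    {"translation": [0.003, 0.005, 0.069], "yaw": 0, "gripper": 0.4},
    {"translation": [0.003, 0.005, 0.069], "yaw": 0, "gripper": -1},
    {"translation": [0.003, 0.005, 0.069], "yaw": 0, "gripper": -1},
    {"translation": [0.003, 0.005, 0.069], "yaw": 0, "gripper": -1},
    {"translation": [0.003, 0.005, 0.069], "yaw": 0, "gripper": -1},
    {"translation": [0.003, 0.005, 0.02], "yaw": 0, "gripper": -1},
    {"translation": [0.003, 0.005, -0.02], "yaw": 0, "gripper": -1}
  ],
  "squeeze": 40
}}

```text
time: 21.15
eef_pos: [0.598, 0.0615, 0.1197]
tool_rot: [0.997, -0.075, -0.0, -0.0]
wrist_force: [1.1, -0.2, -1.4]
opening: 0.0248
```

```bash
python3 go.py .441 -.3175 .12 -8.7
```

```text
t 21.15 pos [0.598  0.0615 0.1197] th -8.62739421882631 q [ 0.1381  0.5021 -0.4173  1.805   0.2538  0.888  -2.1162] F [ 1.1037 -0.1715 -1.3647] op 0.024836972903389834
shift [-0.0984  0.3982 -0.0002] yaw 0.072605781173678
```

Emit:
{"op": "move_arm", "data": {
  "deltas": [
    {"translation": [-0.0984, 0.398, 0], "yaw": 0, "gripper": -1},
    {"translation": [-0.0984, 0.398, 0], "yaw": 0, "gripper": -1},
    {"translation": [-0.0984, 0.398, 0], "yaw": 0, "gripper": -1},
    {"translation": [-0.0984, 0.398, 0], "yaw": 0, "gripper": -1},
    {"translation": [-0.0984, 0.398, 0], "yaw": 0, "gripper": -1},
    {"translation": [-0.0984, 0.398, 0], "yaw": 0, "gripper": -1},
    {"translation": [-0.0984, 0.398, 0], "yaw": 0, "gripper": -1},
    {"translation": [-0.0984, 0.398, 0], "yaw": 0, "gripper": -1},
    {"translation": [-0.0984, 0.398, 0], "yaw": 0, "gripper": -1},
    {"translation": [-0.0984, 0.398, 0], "yaw": 0, "gripper": -1}
  ]
}}

```text
time: 22.15
eef_pos: [0.4399, -0.3197, 0.1187]
tool_rot: [0.997, -0.078, 0.0, 0.001]
wrist_force: [0.0, 0.2, -1.5]
opening: 0.0253
```

Emit:
{"op": "move_arm", "data": {
  "deltas": [
    {"translation": [0, 0, 0], "yaw": 0, "gripper": -1},
    {"translation": [0, 0, 0], "yaw": 0, "gripper": -1}
  ]
}}

```text
time: 22.35
eef_pos: [0.4425, -0.3149, 0.1186]
tool_rot: [0.997, -0.073, 0.0, -0.0]
wrist_force: [0.7, -0.2, -0.7]
opening: 0.0257
```

```bash
python3 go.py .441 -.3175 .023 -8.7
```

```text
t 22.35 pos [ 0.4425 -0.3149  0.1186] th -8.420329289078335 q [ 0.8236  0.4109 -0.3559  1.9447  0.1905  0.8179 -1.3536] F [ 0.7343 -0.2246 -0.7101] op 0.025683289624936826
shift [-0.0012  0.0028  0.0956] yaw 0.27967071092166407
```

Emit:
{"op": "move_arm", "data": {
  "deltas": [
    {"translation": [0, 0.002, 0.045], "yaw": 0, "gripper": -1},
    {"translation": [0, 0.002, 0.08], "yaw": 0, "gripper": -1},
    {"translation": [0, 0.002, 0.0955], "yaw": 0, "gripper": -1},
    {"translation": [0, 0.002, 0.0965], "yaw": 0, "gripper": -1},
    {"translation": [0, 0.002, 0.0965], "yaw": 0, "gripper": -1},
    {"translation": [0, 0.002, 0.0965], "yaw": 0, "gripper": 0.2},
    {"translation": [0, 0.002, 0.0965], "yaw": 0, "gripper": 0.2},
    {"translation": [0, 0.002, 0.0965], "yaw": 0, "gripper": 0.2},
    {"translation": [0, 0.002, 0.05], "yaw": 0, "gripper": 0.3},
    {"translation": [0, 0.002, 0], "yaw": 0, "gripper": 0.4}
  ]
}}

```text
time: 23.35
eef_pos: [0.4397, -0.3184, 0.1179]
tool_rot: [0.997, -0.075, -0.002, -0.001]
wrist_force: [0.9, -0.5, 0.8]
opening: 0.0598
```

```bash
python3 go.py .591 -.0117 .12 -8.7
```

```text
t 23.35 pos [ 0.4397 -0.3184  0.1179] th -8.632460013755018 q [ 0.8338  0.4141 -0.3592  1.9423  0.1928  0.8229 -1.3514] F [ 0.9422 -0.5331  0.8287] op 0.05981478277945148
shift [ 0.1036 -0.3259 -0.0017] yaw 0.06753998624498081
```

Emit:
{"op": "move_arm", "data": {
  "deltas": [
    {"translation": [0.103, -0.325, 0], "yaw": 0, "gripper": 0.4},
    {"translation": [0.103, -0.325, 0], "yaw": 0, "gripper": 0.4},
    {"translation": [0.103, -0.325, 0], "yaw": 0, "gripper": 0.4},
    {"translation": [0.103, -0.325, 0], "yaw": 0, "gripper": 0.4},
    {"translation": [0.103, -0.325, 0], "yaw": 0, "gripper": 0.4},
    {"translation": [0.103, -0.325, 0], "yaw": 0, "gripper": 0.4},
    {"translation": [0.103, -0.325, 0], "yaw": 0, "gripper": 0.4},
    {"translation": [0.103, -0.325, 0.02], "yaw": 0, "gripper": 0.4},
    {"translation": [0.103, -0.325, 0.02], "yaw": 0, "gripper": 0.4},
    {"translation": [0.103, -0.325, 0.02], "yaw": 0, "gripper": 0.4}
  ]
}}

```text
time: 24.35
eef_pos: [0.5909, -0.0145, 0.098]
tool_rot: [0.997, -0.076, -0.001, 0.0]
wrist_force: [0.4, -0.2, 0.0]
opening: 0.0601
```

```bash
python3 go.py .591 -.0117 .028 -8.7
```

```text
t 24.35 pos [ 0.5909 -0.0145  0.098 ] th -8.71096432929284 q [ 0.2553  0.5143 -0.4035  1.8446  0.264   0.837  -2.0028] F [ 0.3557 -0.1586  0.0485] op 0.060147879122934254
shift [-0.0002 -0.0029  0.07  ] yaw -0.010964329292846742
```

Emit:
{"op": "move_arm", "data": {
  "deltas": [
    {"translation": [0, -0.002, 0], "yaw": 0, "gripper": 0.4},
    {"translation": [0, -0.002, 0.04], "yaw": 0, "gripper": 0.4},
    {"translation": [0, -0.002, 0.07], "yaw": 0, "gripper": 0.4},
    {"translation": [0, -0.002, 0.07], "yaw": 0, "gripper": 0.4},
    {"translation": [0, -0.002, 0.07], "yaw": 0, "gripper": -1},
    {"translation": [0, -0.002, 0.07], "yaw": 0, "gripper": -1},
    {"translation": [0, -0.002, 0.07], "yaw": 0, "gripper": -1},
    {"translation": [0, -0.002, 0.07], "yaw": 0, "gripper": -1},
    {"translation": [0, -0.002, 0.02], "yaw": 0, "gripper": -1},
    {"translation": [0, -0.002, -0.02], "yaw": 0, "gripper": -1}
  ]
}}

```text
time: 25.35
eef_pos: [0.5917, -0.0113, 0.1198]
tool_rot: [0.997, -0.075, -0.0, -0.0]
wrist_force: [0.8, -0.9, -0.3]
opening: 0.0253
```

```bash
python3 go.py .495 -.308 .12 -8.7
```

```text
t 25.35 pos [ 0.5917 -0.0113  0.1198] th -8.629077046662808 q [ 0.2624  0.4886 -0.4181  1.8275  0.2498  0.8779 -1.9945] F [ 0.8493 -0.8597 -0.2872] op 0.025340416607126524
shift [-0.051   0.3079 -0.0002] yaw 0.07092295333720244
```

Emit:
{"op": "move_arm", "data": {
  "deltas": [
    {"translation": [-0.051, 0.308, 0], "yaw": 0, "gripper": -1},
    {"translation": [-0.051, 0.308, 0], "yaw": 0, "gripper": -1},
    {"translation": [-0.051, 0.308, 0], "yaw": 0, "gripper": -1},
    {"translation": [-0.051, 0.308, 0], "yaw": 0, "gripper": -1},
    {"translation": [-0.051, 0.308, 0], "yaw": 0, "gripper": -1},
    {"translation": [-0.051, 0.308, 0], "yaw": 0, "gripper": -1},
    {"translation": [-0.051, 0.308, 0], "yaw": 0, "gripper": -1},
    {"translation": [-0.051, 0.308, 0], "yaw": 0, "gripper": -1},
    {"translation": [-0.051, 0.308, 0], "yaw": 0, "gripper": -1},
    {"translation": [-0.051, 0.308, 0], "yaw": 0, "gripper": -1}
  ]
}}

```text
time: 26.35
eef_pos: [0.4964, -0.3055, 0.1186]
tool_rot: [0.997, -0.073, 0.0, -0.001]
wrist_force: [-0.3, 0.1, -0.6]
opening: 0.0253
```

```bash
python3 go.py .495 -.308 .0225 -8.7
```

```text
t 26.35 pos [ 0.4964 -0.3055  0.1186] th -8.40531436606076 q [ 0.763   0.4699 -0.3717  1.852   0.2172  0.8591 -1.4321] F [-0.3411  0.0952 -0.6055] op 0.025253979782699658
shift [-0.0011  0.0028  0.0961] yaw 0.2946856339392525
```

Emit:
{"op": "move_arm", "data": {
  "deltas": [
    {"translation": [0, 0.002, 0.045], "yaw": 0, "gripper": -1},
    {"translation": [0, 0.002, 0.08], "yaw": 0, "gripper": -1},
    {"translation": [0, 0.002, 0.0955], "yaw": 0, "gripper": -1},
    {"translation": [0, 0.002, 0.097], "yaw": 0, "gripper": -1},
    {"translation": [0, 0.002, 0.097], "yaw": 0, "gripper": -1},
    {"translation": [0, 0.002, 0.097], "yaw": 0, "gripper": 0.2},
    {"translation": [0, 0.002, 0.097], "yaw": 0, "gripper": 0.2},
    {"translation": [0, 0.002, 0.097], "yaw": 0, "gripper": 0.2},
    {"translation": [0, 0.002, 0.05], "yaw": 0, "gripper": 0.3},
    {"translation": [0, 0.002, 0], "yaw": 0, "gripper": 0.4}
  ]
}}

```text
time: 27.35
eef_pos: [0.4936, -0.3096, 0.1179]
tool_rot: [0.997, -0.075, -0.002, -0.001]
wrist_force: [1.6, -0.7, 0.6]
opening: 0.0597
```

```bash
python3 go.py .581 -.085 .1 -8.7;python3 - <<'E'
from h import *
snap("scene","s8.png",(70,110,345,300),2.8)
E
```

```text
t 27.35 pos [ 0.4936 -0.3096  0.1179] th -8.636982009915938 q [ 0.7716  0.4726 -0.373   1.8497  0.2188  0.8639 -1.4293] F [ 1.6004 -0.7363  0.5913] op 0.05971445149763407
shift [ 0.0528 -0.2351  0.0182] yaw 0.06301799008406306
```

View pics/s8.png

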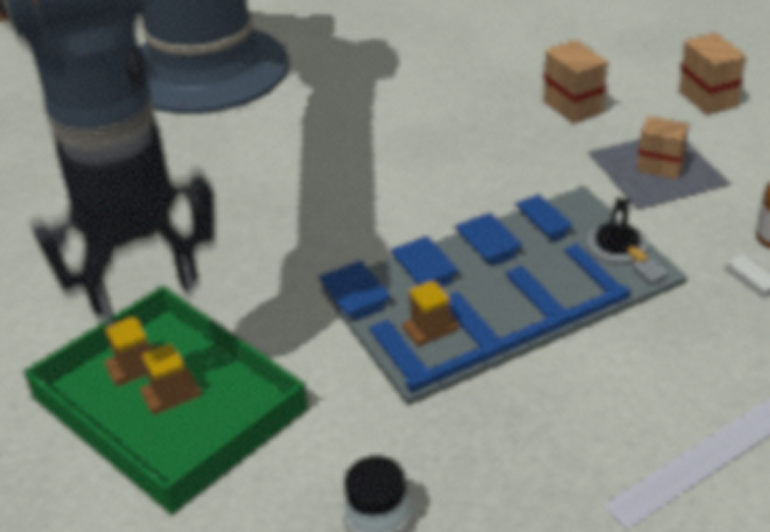

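Two spacers stand in the tray at (128,350) and (165,378), the third waits at (430,312), and the block is on the felt at (663,148).

Emit:
{"op": "move_arm", "data": {
  "deltas": [
    {"translation": [0.053, -0.234, 0], "yaw": 0, "gripper": 0.4},
    {"translation": [0.053, -0.234, 0], "yaw": 0, "gripper": 0.4},
    {"translation": [0.053, -0.234, 0], "yaw": 0, "gripper": 0.4},
    {"translation": [0.053, -0.234, 0], "yaw": 0, "gripper": 0.4},
    {"translation": [0.053, -0.234, 0], "yaw": 0, "gripper": 0.4},
    {"translation": [0.053, -0.234, 0], "yaw": 0, "gripper": 0.4},
    {"translation": [0.053, -0.234, 0.018], "yaw": 0, "gripper": 0.4},
    {"translation": [0.053, -0.234, 0.018], "yaw": 0, "gripper": 0.4},
    {"translation": [0.053, -0.234, 0.018], "yaw": 0, "gripper": 0.4}
  ]
}}

```text
time: 28.3
eef_pos: [0.582, -0.0878, 0.1002]
tool_rot: [0.997, -0.076, -0.0, 0.0]
wrist_force: [0.8, -0.5, 0.7]
opening: 0.0599
```

```bash
python3 go.py .581 -.085 .028 -8.7
```

```text
t 28.3 pos [ 0.582  -0.0878  0.1002] th -8.710677009110308 q [ 0.3797  0.5072 -0.4012  1.8498  0.2588  0.8367 -1.8739] F [ 0.8427 -0.5447  0.7424] op 0.05986392291499001
shift [-0.0013 -0.0026  0.0722] yaw -0.01067700911031011
```

Emit:
{"op": "move_arm", "data": {
  "deltas": [
    {"translation": [0, -0.002, 0], "yaw": 0, "gripper": 0.4},
    {"translation": [0, -0.002, 0.04], "yaw": 0, "gripper": 0.4},
    {"translation": [0, -0.002, 0.072], "yaw": 0, "gripper": 0.4},
    {"translation": [0, -0.002, 0.072], "yaw": 0, "gripper": 0.4},
    {"translation": [0, -0.002, 0.072], "yaw": 0, "gripper": -1},
    {"translation": [0, -0.002, 0.072], "yaw": 0, "gripper": -1},
    {"translation": [0, -0.002, 0.072], "yaw": 0, "gripper": -1},
    {"translation": [0, -0.002, 0.072], "yaw": 0, "gripper": -1},
    {"translation": [0, -0.002, 0.02], "yaw": 0, "gripper": -1},
    {"translation": [0, -0.002, -0.02], "yaw": 0, "gripper": -1}
  ]
}}

```text
time: 29.3
eef_pos: [0.5823, -0.0848, 0.1215]
tool_rot: [0.997, -0.075, -0.001, -0.0]
wrist_force: [0.4, -0.4, 0.3]
opening: 0.025
```

```bash
python3 go.py .549 -.2985 .12 -8.7
```

```text
t 29.3 pos [ 0.5823 -0.0848  0.1215] th -8.632886074450937 q [ 0.3868  0.4814 -0.4155  1.8338  0.2448  0.8781 -1.8659] F [ 0.4241 -0.3579  0.2732] op 0.024957103073200516
shift [-0.0008  0.2163  0.0015] yaw 0.0671139255490516
```

Emit:
{"op": "move_arm", "data": {
  "deltas": [
    {"translation": [-0.001, 0.217, 0], "yaw": 0, "gripper": -1},
    {"translation": [-0.001, 0.217, 0], "yaw": 0, "gripper": -1},
    {"translation": [-0.001, 0.217, 0], "yaw": 0, "gripper": -1},
    {"translation": [-0.001, 0.217, 0], "yaw": 0, "gripper": -1},
    {"translation": [-0.001, 0.217, 0], "yaw": 0, "gripper": -1},
    {"translation": [-0.001, 0.217, 0], "yaw": 0, "gripper": -1},
    {"translation": [-0.001, 0.217, 0], "yaw": 0, "gripper": -1},
    {"translation": [-0.001, 0.217, 0], "yaw": 0, "gripper": -1},
    {"translation": [-0.001, 0.217, 0], "yaw": 0, "gripper": -1}
  ]
}}

```text
time: 30.2
eef_pos: [0.5499, -0.2968, 0.1206]
tool_rot: [0.997, -0.074, 0.0, -0.0]
wrist_force: [-0.1, 0.1, -1.3]
opening: 0.0255
```

```bash
python3 go.py .549 -.2985 .0225 -8.7
```

```text
t 30.2 pos [ 0.5499 -0.2968  0.1206] th -8.43590280532381 q [ 0.7016  0.5285 -0.3767  1.7489  0.2363  0.9088 -1.4925] F [-0.0812  0.077  -1.2754] op 0.025452361807164238
shift [-0.0007  0.0019  0.0981] yaw 0.2640971946761965
```

Emit:
{"op": "move_arm", "data": {
  "deltas": [
    {"translation": [0, 0.002, 0.045], "yaw": 0, "gripper": -1},
    {"translation": [0, 0.002, 0.08], "yaw": 0, "gripper": -1},
    {"translation": [0, 0.002, 0.0975], "yaw": 0, "gripper": -1},
    {"translation": [0, 0.002, 0.099], "yaw": 0, "gripper": -1},
    {"translation": [0, 0.002, 0.099], "yaw": 0, "gripper": -1},
    {"translation": [0, 0.002, 0.099], "yaw": 0, "gripper": 0.2},
    {"translation": [0, 0.002, 0.099], "yaw": 0, "gripper": 0.2},
    {"translation": [0, 0.002, 0.099], "yaw": 0, "gripper": 0.2},
    {"translation": [0, 0.002, 0.05], "yaw": 0, "gripper": 0.3},
    {"translation": [0, 0.002, 0], "yaw": 0, "gripper": 0.4}
  ]
}}

```text
time: 31.2
eef_pos: [0.5475, -0.3007, 0.1198]
tool_rot: [0.997, -0.075, -0.002, -0.001]
wrist_force: [1.3, -0.7, 0.1]
opening: 0.0596
```

Emit:
{"op": "move_arm", "data": {
  "deltas": [
    {"translation": [0, 0, -0.05], "yaw": 0, "gripper": 0.4},
    {"translation": [0, 0, -0.1], "yaw": 0, "gripper": 0.4},
    {"translation": [-0.05, 0.05, -0.1], "yaw": 0, "gripper": 0.4},
    {"translation": [-0.05, 0.1, -0.1], "yaw": 0, "gripper": 0.4},
    {"translation": [-0.05, 0.15, -0.1], "yaw": 0, "gripper": 0.4},
    {"translation": [-0.05, 0.2, -0.1], "yaw": 0, "gripper": 0.4},
    {"translation": [-0.05, 0.2, -0.1], "yaw": 0, "gripper": 0.4},
    {"translation": [-0.05, 0.2, -0.1], "yaw": 0, "gripper": 0.4},
    {"translation": [-0.05, 0.2, -0.1], "yaw": 0, "gripper": 0.4}
  ]
}}

```text
time: 32.1
eef_pos: [0.4699, -0.49, 0.2201]
tool_rot: [0.997, -0.075, 0.0, -0.001]
wrist_force: [0.2, 0.1, 0.1]
opening: 0.0601
```

```bash
python3 - <<'E'
from h import *
snap("scene","s9.png",(70,110,390,350),2.4)
snap("top","t9.png",(120,110,450,270),2.4)
E
```

```text
(no output)
```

View pics/s9.png

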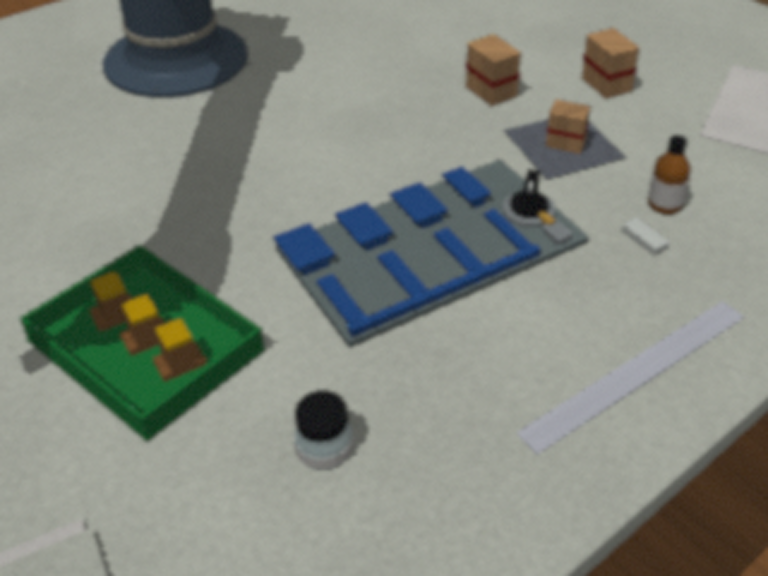

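View pics/t9.png

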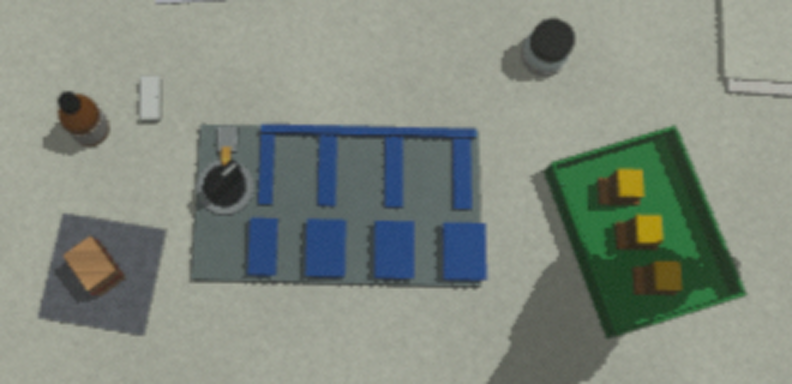

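```bash
python3 - <<'E'
from h import *
print("block top",w("top",120+92/2.4,110+265/2.4,.059), w("scene",70+569/2.4,110+111/2.4,.059))
print("felt",np.mean([w("top",120+u/2.4,110+v/2.4,.003) for u,v in((63,213),(165,230),(144,335),(39,319))],0))
E
```

```text
block top [0.52701857 0.28345516] [0.53506507 0.28053865]
felt [0.52662589 0.2856692 ]
```

```bash
python3 -c "
from h import *
print(job.finish_job(), robot.read_state()['time'])"
```

```text
the job is handed in; nothing more can be done
the job is handed in; nothing more can be done
```

The job is done and handed in at about 32 s of the 210 s allowed; the hand-in itself gave no verdict.

- **Knob:** I turned it about 136° (2.37 rad) anticlockwise. The red stop bar sank, and the knob's mark still shows the turned position in the last top view.
- **Spacers:** all three were present. I knocked each one out from under the lips with the smallest block held low in the gripper, then lifted it into the green tray. The last pictures show all three standing upright, well inside the walls.
- **Block:** it stands on the felt. The top camera puts it about 2 mm from the pad's centre. The scene camera puts it about 10 mm away, against the top camera's felt centre. Both are well within the 40 mm limit.
- **Other items:** the ink jar, bottle and eraser look unmoved in the pictures, though I did not measure them again. The arm was clear of everything at hand-in.

The two cameras disagreed by about 4 to 8 mm throughout, so I averaged them for the frame, block and spacer positions. No check failed.

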